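# Hold the reference paddle in the optical reader

### The job

Run the daily optical check of the white bench reader: wake it with the white key, choose the check program with the blue key and start it with the green key, each pressed fully and let up again, one at a time in that order, never the red cancel key. Then take the orange reference paddle out of the stand and pass its blade down through the slot on top of the reader until its shoulder sits fully home; the sprung contact in the slot pushes it back out, so finish while still gripping the paddle and holding it home. Leave the grey paddle in the stand and do not disturb the bottle, petri dish or beaker.

Things in the scene. Friction and masses are not known exactly. Their poses are not given: they have to be found in the camera images.
- key_white (a joint): white square push key, front left on the reader as seen by the robot (wake). Joint value: travel in m, 0 up, 0.005 fully down, counted as pressed from 0.003; springs back by itself; 1.5 N starts it, 5 N holds it fully down
- key_blue (a joint): blue square push key, rear left, behind the white one (check program). Joint value: travel in m, 0 up, 0.005 fully down, counted as pressed from 0.003; springs back by itself; 1.5 N starts it, 5 N holds it fully down
- key_green (a joint): green square push key, rear right (start). Joint value: travel in m, 0 up, 0.005 fully down, counted as pressed from 0.003; springs back by itself; 1.5 N starts it, 5 N holds it fully down
- key_red (a joint): red square push key, front right (cancel; must not be pressed, not even by 0.002). Joint value: travel in m, 0 up, 0.005 fully down, counted as pressed from 0.003; springs back by itself; 1.5 N starts it, 5 N holds it fully down
- key_white_top (a point): centre of the top face of the white key (18 x 18 mm cap standing 8 mm proud of the key deck when up; this point sinks with it). The four keys form a 2 x 2 block, 38 mm apart across the reader and 36 mm apart front to back
- key_blue_top (a point): centre of the top face of the blue key (18 x 18 mm cap standing 8 mm proud of the key deck when up; this point sinks with it). The four keys form a 2 x 2 block, 38 mm apart across the reader and 36 mm apart front to back
- key_green_top (a point): centre of the top face of the green key (18 x 18 mm cap standing 8 mm proud of the key deck when up; this point sinks with it). The four keys form a 2 x 2 block, 38 mm apart across the reader and 36 mm apart front to back
- key_red_top (a point): centre of the top face of the red key (18 x 18 mm cap standing 8 mm proud of the key deck when up; this point sinks with it). The four keys form a 2 x 2 block, 38 mm apart across the reader and 36 mm apart front to back
- slot_mouth (a point): centre of the slot's mouth in the flat top of the reader's tower. The fixed reader is 130 (x) x 104 (y) mm, key deck 46 mm high in front, tower 98 mm high over its rear 51 mm. The slot goes straight down, 28 mm long along this point's x axis (pointing away from the keys), 8 mm wide along y: 2 mm more than the paddle's blade each way. z axis up
- contact_plate (a joint): sprung contact plate inside the slot. Joint value: m pushed down, 0 at rest with its top 38 mm below the mouth; the blade's tip meets it 12 mm before the paddle is home and it reads 0.012 with the paddle home, pushing up with 2.8 N at first touch and 7 N then
- orange_paddle_grip (a point): centre of the orange grip, 28 (x) x 12 (y) x 44 (z) mm, of the reference paddle (60 g, 100 mm tall, upright in the stand); grasp it across y. Under the grip a shoulder 36 x 18 x 6 mm, its underside 28 mm below this point, then the blade 26 (x) x 6 (y) x 50 mm with a rounded nose, tip 78 mm below this point. A half turn about z makes no difference. Home: 28 mm above slot_mouth
- grey_paddle_grip (a point): the same point of the spare paddle, same size and shape with a grey grip, in the stand's other slot; leave it there. The two may be swapped
- stand: fixed grey storage stand, 61 (x) x 108 (y) x 56 mm high, origin at the centre of its underside, z up. Two slots 55 mm apart along its y axis hold the paddles' blades loosely (4 mm clearance), their shoulders resting on its top; a paddle comes free after 50 mm straight up
- bottle_buffer: white bottle with blue cap, 50 mm diameter, 115 mm tall, origin at the centre of its underside; bystander
- petri_dish: round dish with pink filling, 56 mm diameter, 15 mm high, origin at the centre of its underside; bystander
- beaker: clear plastic beaker, 75 mm diameter, 93 mm tall, origin at the centre of its underside; bystander
- orange_paddle: the orange paddle as a whole, origin at the tip of its blade, same axes as orange_paddle_grip
Mind the look-alikes: they are no part of the job. Leave any yellow look-alike of the orange_paddle alone.

How it is judged (in metres and radians):
On the way, in this order (a step that is already met when the one before it is completed fails the run):
1. the white key is pressed, alone (value of joint key_white above 0.003 m and value of joint each of key_blue, key_green, key_red below 0.001 m), for 0.05 s.
2. then the blue key, alone (value of joint key_blue above 0.003 m and value of joint each of key_white, key_green, key_red below 0.001 m), for 0.05 s.
3. then the green key, alone (value of joint key_green above 0.003 m and value of joint each of key_white, key_blue, key_red below 0.001 m), for 0.05 s.
4. the orange paddle is gripped and lifted clear of the stand (z of orange_paddle_grip in the frame of stand above 0.135 m and contact force between the fingers and orange_paddle above 1 N), for 0.1 s.
5. the paddle is held home in the reader's slot, against the spring (z of orange_paddle_grip in the frame of slot_mouth between 0.024 and 0.031 m and horizontal distance between orange_paddle_grip and slot_mouth below 0.005 m and angle between the z axis of orange_paddle_grip and the z axis of slot_mouth, either way round below 0.07 rad and angle between the x axis of orange_paddle_grip and the x axis of slot_mouth, either way round below 0.12 rad and value of joint contact_plate above 0.0085 m and contact force between the fingers and orange_paddle above 2 N), for 0.5 s.
At the end, for the whole second after the job is handed in: the fingers still hold the orange paddle still in the slot: shoulder within 3 mm of the tower top, within 5 mm of the slot centre, upright to 4 deg, in line to 7 deg, contact down over 8.5 mm; keys up; grey paddle within 12 mm, bottle, dish and beaker within 30 mm of their places (all of step 5 and linear speed of orange_paddle below 0.02 m/s and value of joint each of key_white, key_blue, key_green, key_red below 0.001 m and distance of grey_paddle_grip from where it was at the start of the episode below 0.012 m and distance of each of bottle_buffer, petri_dish, beaker from where it was at the start of the episode below 0.03 m); the arm keeps its last pose, push and grip.
It fails at once if the red cancel key is pressed (value of joint key_red above 0.002 m).
It fails at once if two keys are down at once (value of joint each of key_white, key_blue above 0.002 m or value of joint each of key_white, key_green above 0.002 m or value of joint each of key_white, key_red above 0.002 m or value of joint each of key_blue, key_green above 0.002 m or value of joint each of key_blue, key_red above 0.002 m or value of joint each of key_green, key_red above 0.002 m).
It fails at once if the grey paddle is moved from its place (distance of grey_paddle_grip from where it was at the start of the episode above 0.012 m).
It fails at once if the bottle, petri dish or beaker is pushed away (distance of any of bottle_buffer, petri_dish, beaker from where it was at the start of the episode above 0.03 m).
It also fails if it takes over 58 s, if anything falls off the work surface, if the arm or the gripper's body presses on something with over 40 N, if the wrist force passes 120 N, or if a joint passes its speed limit or range.

### The arm

A 6-joint arm with a two-finger parallel gripper is mounted at the origin on a cart in front of the work surface, level with it; the furniture and walls round the work are solid. World frame = base frame: x ahead of the robot, y to its left, z up, the work surface at z = 0. Lengths are in mm, angles in rad, forces in N, time in s.
With the tool pointing down it reaches from about 275 to 750 mm from the base axis. Payload 10.2 kg.
Tool frame: the origin (TCP) lies between the finger pads; the fingertips stand 17 mm ahead of it and the grasp point (between the pads) lies 2 mm behind it (tips_ahead is the distance from the TCP to the fingertips, in mm); z points along the fingers, y is the line along which they close (so a half turn about z gives the same grasp; the last joint's range is limited). The gripper opens to 85 mm and grips with 20 to 120 N. Pads are 22 mm wide; open, the fingers measure 114 mm over their backs; the gripper's body (76 mm by 85 mm) begins 54 mm behind the grasp point. The pads swing forward as they close: fully open they stand 13 mm farther back than shut.
Start: joints at [1.067, 0.313, 1.498, -0, 1.331, -0.223], TCP at [145.503, 504.44, 248.294] pointing down, gripper open.
Joint ranges: [-2.94, 2.94], [-0.97, 2.17], [0.19, 2.56], [-1.23, 4.37], [0.02, 3.11], [-2.88, 2.88]. Speed limits (rad/s): [2.39, 2.39, 3.01, 3.14, 3.14, 3.14].

### API

Orientations are given as a unit quaternion [w, x, y, z].
In Python, from rig import sense, capture, finish_job, boxes_of, tips_ahead gives the robot as it stands.
- The arm moves only by the tool drive_tool, never from a script. Its argument "commands" is text: rows parted by semicolons, each of 7 numbers parted by spaces: the shift along the world's x, y, z in units of 0.1 m (1.0 is 0.1 m), then the turn, a rotation vector about the world's x, y, z in units of pi/4 rad (1.0 is pi/4 rad), then the opening in per cent of the stroke, from 0 (shut) to 100 (fully open). A call has 1 to 20 rows; each row shifts and turns the commanded pose from where the row before left it; what a row does not reach is not made up. A row lasts 1/12 s, in which the tool goes at most 41.7 mm and 7.16 degrees, less where a joint would pass 70% of its speed; a pose out of reach is approached as far as the arm can. A call with a number of a shift or a turn outside -1 to 1 is refused whole. A call with a gripper value outside its range is refused whole. The fingers move at their own pace and stop on an object; "force" is the grip in N (left out, the last holds). Time passes only in rows, so rows that do not move let the fingers close. It gives the time, the measured TCP pose, the force, the opening and the grip force at its end, in the units of the state.
- sense(): the state, without advancing time (a new reading comes with each control period).
- capture(name): name is "side" or "top"; returns a dict with "pixels" (400x640x3 uint8, blue, green, red), "fov_y" (degrees; the focal length in pixels is half the picture's height over the tangent of half this angle, whatever the lens; pixels are square), "cx", "cy" (the principal point, pixels), "k1" (the pictures are not rectified: a ray, as slopes to the right and down, at radius r is drawn at 1 + k1 r^2 times it, then the intrinsics apply), "position" and "attitude" of the camera in the world. Camera axes: x right, y down, z forward; pixel columns grow to the right and rows downward; lengths in mm; the calibration is good to about 2 mm. A picture is of the moment at which its call begins. There is no depth.
- finish_job(): hands the job in; it is judged then, once.
Trained networks look in a picture, given as the dict that the camera call returned (one of the last four; its "shot" number tells which), for a name from the list of things; names that differ only in an ending like _2 or _b are one class to them, and where a whole thing is asked for, a point or a joint stands for the part that bears it (a point fixed in the world has none). Each returns a list of dicts, best first, with "confidence" (0 to 1); they miss things now and then, are a little off and sometimes report something else, mostly with a low value. They report only what shows in the picture. A call takes as long as a camera call. They do not tell look-alikes from the thing itself.
- boxes_of(picture, name): "position" ([column, row] in pixels, amid what is visible of it).
The state is a dict: "time_s": time; "joints": joint angles; "dq": joint speeds; "tau": joint torques, N m; "eef_pos": TCP position; "ee_rot": TCP orientation; "force": force on the tool from outside, world axes, zero at the start; "wrist_torque": the same for the moment, N m; "grip_width": opening from 0.0 (shut) to 1.0 (fully open); "grip_force": force on a finger pad.
Only numpy, scipy, OpenCV 4.12 (cv2) and the standard library are available. Lean on these libraries where they do the work, as an engineer would, in place of code of your own. Each camera call takes 0.05 s, during which the arm holds its last target. There are 200 camera calls.

## Working session

There is one attempt and no reset: what is moved stays moved. The work goes in short steps, Python scripts to look and compute and a tool call to move; the robot and the scene stay as the last step left them, time stands still between calls to the robot, and variables do not carry over. Pictures are saved under pics/ and viewed, at most 10 in all, crops included, and the job is handed in when it is done.

Besides the shell and the picture viewer there is one more tool, called after "Request:" as a command line: name --argument value ..., lists and objects as JSON in quotes. drive_tool: Moves the arm, as the interface text tells. Shifts and turns lie within -1 to 1; 1 stands for 0.1 m of shift or pi/4 rad of turn. Its arguments: {"type":"object","properties":{"commands":{"type":"string"},"force":{"type":"number"}},"required":["commands"]}

```bash
mkdir -p pics
cat > h.py <<'E'
import numpy as np, cv2
from scipy.spatial.transform import Rotation as R
from rig import *
def K(p):
    f=200/np.tan(np.radians(p["fov_y"]/2)); return f
def rot(p):
    a=np.array(p["attitude"],float)
    return a if a.shape==(3,3) else R.from_quat(a[[1,2,3,0]]).as_matrix()
def ray(p,px):
    f=K(p); d=(np.array(px,float)-[p["cx"],p["cy"]])/f
    s=d.copy()
    for _ in range(30): s=d/(1+p["k1"]*(s@s))
    return rot(p)@np.array([s[0],s[1],1])
def at_z(p,px,z):
    d=ray(p,px); o=np.array(p["position"],float); return o+d*(z-o[2])/d[2]
def proj(p,X):
    c=rot(p).T@(np.array(X,float)-p["position"]); s=c[:2]/c[2]
    return s*(1+p["k1"]*(s@s))*K(p)+[p["cx"],p["cy"]]
def tri(p1,a,p2,b):
    d1,d2=ray(p1,a),ray(p2,b); o1,o2=map(lambda p:np.array(p["position"],float),(p1,p2))
    t=np.linalg.lstsq(np.c_[d1,-d2],o2-o1,rcond=None)[0]
    A,B=o1+d1*t[0],o2+d2*t[1]; return (A+B)/2,np.linalg.norm(A-B)
E
python3 - <<'E'
from h import *
np.set_printoptions(precision=1,suppress=True)
P={n:capture(n) for n in("top","side")}
for n,p in P.items():
    cv2.imwrite(f"pics/{n}0.png",p["pixels"]); print(n,p["position"],p["attitude"],p["fov_y"],p["cx"],p["cy"],p["k1"])
    for o in "key_white key_blue key_green key_red orange_paddle_grip grey_paddle_grip stand bottle_buffer petri_dish beaker".split():
        print(o,[(np.round(b["position"],1).tolist(),round(b["confidence"],2)) for b in boxes_of(p,o)[:3]])
print(sense())
E
```

```text
top [ 327.6   91.6 1372.9] [-0.1  0.7 -0.7  0.1] 43.86208432877089 318.6092484161994 198.52845855901754 -0.07552675772096057
key_white [([268.0, 216.1], 0.57)]
key_blue [([283.7, 206.8], 0.7), ([273.9, 202.1], 0.44)]
key_green [([285.5, 208.7], 0.61), ([282.6, 219.7], 0.27), ([206.3, 217.3], 0.18)]
key_red [([282.8, 217.8], 0.36)]
orange_paddle_grip [([206.0, 216.1], 0.55)]
grey_paddle_grip [([181.1, 214.1], 0.46)]
stand [([199.9, 217.8], 0.61)]
bottle_buffer [([367.2, 220.3], 0.61)]
petri_dish [([280.0, 198.4], 0.67), ([398.0, 221.0], 0.54)]
beaker [([450.7, 225.5], 0.78)]
side [-45.2 957.  668.4] [ 0.1 -0.3  0.8 -0.5] 47.8924628074986 315.1637695806381 201.5392651522352 -0.11822142899954419
key_white [([296.2, 240.4], 0.47)]
key_blue [([286.8, 230.2], 0.46)]
key_green [([307.1, 229.1], 0.61)]
key_red [([309.3, 229.2], 0.54), ([286.2, 231.7], 0.37), ([299.7, 240.2], 0.28)]
orange_paddle_grip [([251.8, 264.1], 0.78), ([288.6, 263.8], 0.76)]
grey_paddle_grip [([232.8, 277.9], 0.78)]
stand [([243.7, 295.8], 0.83), ([298.3, 238.3], 0.36)]
bottle_buffer [([295.6, 237.5], 0.26)]
petri_dish []
beaker []
{'time_s': 1.1, 'joints': array([ 1.1,  0.3,  1.5, -0. ,  1.3, -0.2]), 'dq': array([-0.,  0., -0.,  0.,  0.,  0.]), 'tau': array([ -0. , -41.2, -26. ,  -0. ,   0. ,   0. ]), 'eef_pos': array([145.5, 504.4, 248.3]), 'ee_rot': array([ 0. ,  0.1,  1. , -0. ]), 'force': array([ 0.2, -0.4,  0.3]), 'wrist_torque': array([-0. , -0.1, -0. ]), 'grip_force': 0.0, 'grip_width': 0.99859722339633}
```

View pics/top0.png

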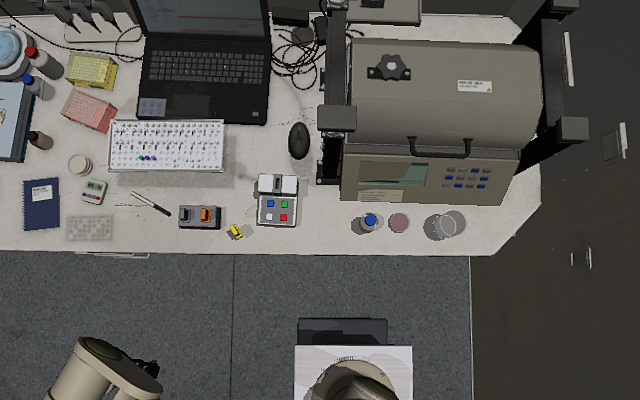

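View pics/side0.png

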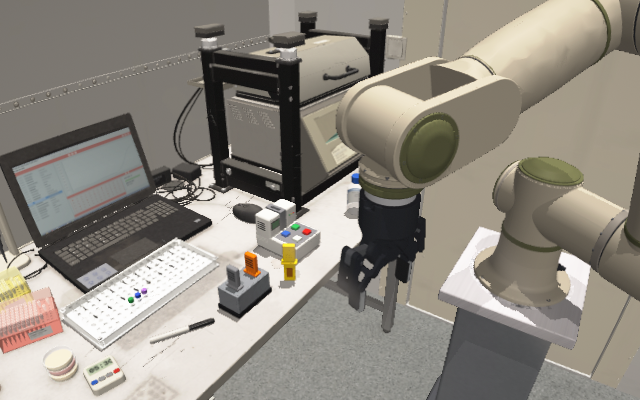

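The top view shows the white key near (270,216), blue (270,203), green (284,203), red (283,217), the slot near (276,186), the orange grip at (206,214), the grey at (185,214) and a yellow look-alike at (236,232). The side view shows the orange grip at (252,264), the grey at (233,276), the yellow at (289,262) and the keys around (296,233). I'll zoom in on both.

Run:
```python
from h import *
t=capture("top");s=capture("side")
a=cv2.resize(t["pixels"][165:245,170:305],None,fx=5.8,fy=5.8,interpolation=cv2.INTER_CUBIC)
b=cv2.resize(s["pixels"][190:320,210:340],None,fx=4.6,fy=4.6,interpolation=cv2.INTER_CUBIC)
cv2.imwrite("pics/tz.png",a);cv2.imwrite("pics/sz.png",b)
print("top down axis",rot(t))
def cent(p,roi,f):
    x0,y0,x1,y1=roi; c=p["pixels"][y0:y1,x0:x1].astype(float); hsv=cv2.cvtColor(p["pixels"][y0:y1,x0:x1],cv2.COLOR_BGR2HSV)
    m=f(hsv[...,0].astype(int),hsv[...,1].astype(int),hsv[...,2].astype(int)); n,l,st,ce=cv2.connectedComponentsWithStats(m.astype(np.uint8))
    k=1+np.argmax(st[1:,4]); return ce[k]+[x0,y0],st[k]
fs=dict(blue=lambda h,s,v:(abs(h-112)<15)&(s>90)&(v>70),green=lambda h,s,v:(abs(h-65)<20)&(s>90),red=lambda h,s,v:((h<6)|(h>172))&(s>110),orange=lambda h,s,v:(abs(h-11)<7)&(s>150)&(v>90))
for n,p,roi,ro in(("top",t,(255,190,300,230),(190,200,225,230)),("side",s,(270,215,325,255),(240,245,265,285))):
    for c in fs:
        try: print(n,c,*cent(p,ro if c=="orange" else roi,fs[c]))
        except Exception as e: print(n,c,e)
```

```text
top down axis [[ 0.00949356 -0.98720068  0.15920017]
 [-0.99995296 -0.00905618  0.00347268]
 [-0.00198648 -0.15922565 -0.98724022]]
top blue [270.13953488 202.72093023] [12 10  7  7 43]
top green [284.06521739 203.93478261] [26 11  7  7 46]
top red [283.         217.12765957] [25 24  7  7 47]
top orange [205.12048193 214.68674699] [11  9 10 14 83]
side blue [285.19512195 233.14634146] [11 15  9  7 41]
side green [294.90243902 226.48780488] [21  9  9  6 41]
side red [306.20454545 231.27272727] [32 13  9  7 44]
side orange [251.10894942 264.3385214 ] [  4   7  17  25 257]
```

View pics/tz.png

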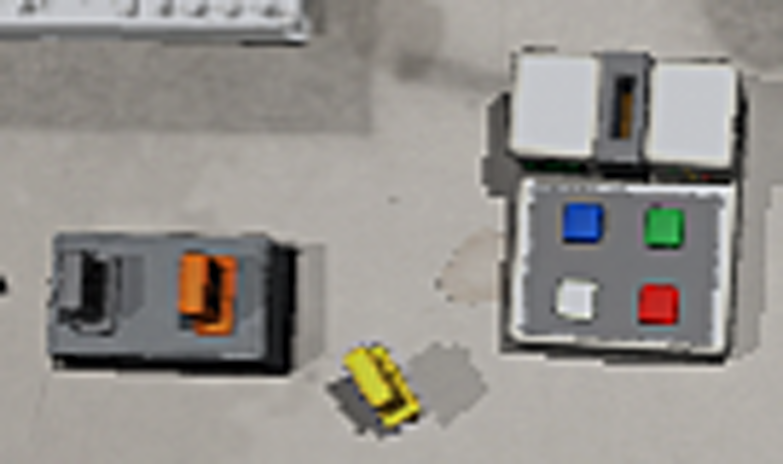

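View pics/sz.png

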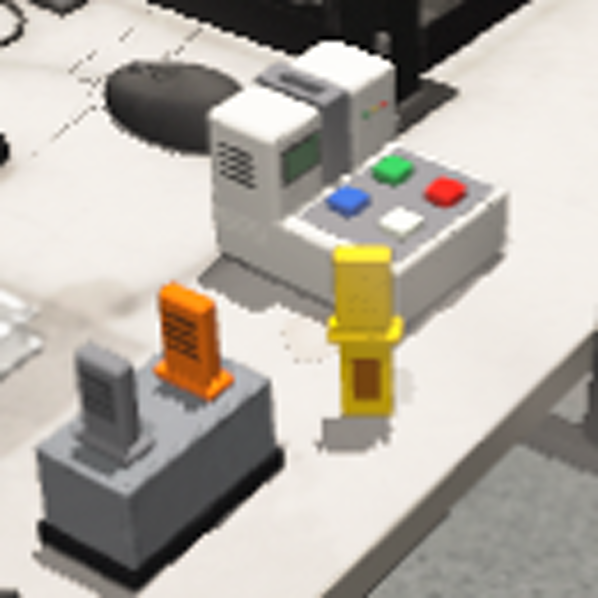

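The zooms show the slot at top (277.0,182.7) with its length roughly along x, and the white key at top (268.9,216.1) and side about (297,237.5). Grip tops: orange at top (195,282 in the zoom), side (192,295 in the zoom).

Run:
```python
from h import *
from scipy.optimize import least_squares
np.set_printoptions(precision=1,suppress=True)
t=capture("top");s=capture("side")
zt=lambda u,v:np.array([(u+.5)/5.8-.5+170,(v+.5)/5.8-.5+165]); zs=lambda u,v:np.array([(u+.5)/4.6-.5+210,(v+.5)/4.6-.5+190])
# key top faces, z=54
T=dict(white=zt(575,298),blue=zt(582,221),green=zt(664,225),red=zt(659,301),slot=zt(623,105))
S=dict(white=zs(401,218),blue=zs(349,199),green=zs(393,167),red=zs(446,189),slot=zs(302,80))
for k in T:
    z=98 if k=="slot" else 54
    print(k,at_z(t,T[k],z)[:2],at_z(s,S[k],z)[:2],*tri(t,T[k],s,S[k]))
M=dict(white=(-18,19),blue=(18,19),green=(18,-19),red=(-18,-19))
for nm,use in(("both",(1,1)),("top",(1,0)),("side",(0,1))):
    def res(q):
        r=[]
        c,sn=np.cos(q[2]),np.sin(q[2])
        for k,(a,b) in M.items():
            X=[q[0]+c*a-sn*b,q[1]+sn*a+c*b,54]
            if use[0]: r+=list(proj(t,X)-T[k])
            if use[1]: r+=list(proj(s,X)-S[k])
        X=[q[0]+c*q[3],q[1]+sn*q[3],98]
        if use[0]:r+=list(proj(t,X)-T["slot"])
        if use[1]:r+=list(proj(s,X)-S["slot"])
        return r
    f=least_squares(res,[450,180,0,70]); q=f.x; c,sn=np.cos(q[2]),np.sin(q[2])
    print(nm,q[:2],np.degrees(q[2]),q[3],"rms",np.sqrt(np.mean(f.fun**2)))
    print({k:np.round([q[0]+c*a-sn*b,q[1]+sn*a+c*b],1).tolist() for k,(a,b) in {**M,"slot":(q[3],0)}.items()})
# paddles: grip top face centre z=106
print("orange top",at_z(t,zt(195,280),106),at_z(s,zs(189,293),106),*tri(t,zt(195,280),s,zs(189,293)))
print("grey top",at_z(t,zt(74,280),106),at_z(s,zs(106,350),106))
print("stand corners",[at_z(t,zt(*u),56)[:2] for u in((55,236),(268,241),(270,355),(52,352))],[at_z(s,zs(*u),56)[:2] for u in((40,449),(133,492),(270,378))])
print("bottle",at_z(t,(370,220),115),"yellow",at_z(t,zt(380,385),50), at_z(s,zs(362,250),100))
```

```text
white [491.8 229.4] [489.5 230.7] [491.4 229.2  52.6] 1.259525132681796
blue [527.8 227. ] [523.  231.6] [527.6 227.   49.9] 1.7115729160662736
green [526.2 188.9] [521.9 193. ] [526.1 188.8  50.4] 1.6505038886227277
red [490.8 190.5] [485.6 194.8] [490.2 190.2  50. ] 2.4153246340645462
slot [574.2 205.3] [573.3 204.8] [573.7 205.   98.1] 1.0222787468817756
both [507.8 209.5] -3.387571105012381 65.91297228232135 rms 0.5218952217083622
{'white': [491.0, 229.6], 'blue': [526.9, 227.4], 'green': [524.7, 189.5], 'red': [488.7, 191.6], 'slot': [573.6, 205.6]}
top [509.1 208.9] -2.8840557860624325 65.12290598642693 rms 0.12186351428237605
{'white': [492.1, 228.8], 'blue': [528.1, 226.9], 'green': [526.2, 189.0], 'red': [490.2, 190.8], 'slot': [574.2, 205.6]}
side [505.2 212. ] -4.41940989394065 67.26431318860111 rms 0.3136868475891015
{'white': [488.7, 232.4], 'blue': [524.6, 229.6], 'green': [521.7, 191.7], 'red': [485.8, 194.5], 'slot': [572.3, 206.9]}
orange top [491.7 393.8 106. ] [489.2 395.6 106. ] [491.5 394.  104.2] 1.0194460232279166
grey top [491.1 448.3 106. ] [491.9 448.5 106. ]
stand corners [array([518.1, 472.5]), array([516.7, 372.5]), array([463.7, 369.4]), array([463.9, 471. ])] [array([515.1, 473.9]), array([461.2, 471.7]), array([461.3, 375.6])]
bottle [476.2 -35.5 115. ] yellow [450.9 319.   50. ] [449.2 317.3 100. ]
```

Run:
```python
from h import *
r=sense(); q=r["ee_rot"]; m=R.from_quat(np.array(q)[[1,2,3,0]]).as_matrix()
print(m.round(3),np.degrees(np.arctan2(m[1,1],m[0,1])), r["eef_pos"], tips_ahead() if callable(tips_ahead) else tips_ahead)
```

```text
[[-0.961  0.277  0.   ]
 [ 0.277  0.961  0.   ]
 [-0.     0.    -1.   ]] 73.91163299589765 [145.51817369 504.44226759 248.30570977] 17.0
```

Request:
drive_tool --commands "0.288 -0.229 -0.04 0 0 0.145 0;0.288 -0.229 -0.04 0 0 0.145 0;0.288 -0.229 -0.04 0 0 0 0;0.288 -0.229 -0.04 0 0 0 0;0.288 -0.229 -0.04 0 0 0 0;0.288 -0.229 -0.04 0 0 0 0;0.288 -0.229 -0.04 0 0 0 0;0.288 -0.229 -0.04 0 0 0 0;0.288 -0.229 -0.04 0 0 0 0;0.288 -0.229 -0.04 0 0 0 0;0.288 -0.229 -0.04 0 0 0 0;0.288 -0.229 -0.04 0 0 0 0;0 0 -0.35 0 0 0 0;0 0 -0.35 0 0 0 0;0 0 -0.30 0 0 0 0;0 0 0 0 0 0 0" --force 60

```text
time_s: 2.63
eef_pos: [487.2, 229.7, 95.3]
ee_rot: [-0.005, 0.029, 1.0, -0.001]
force: [-1.0, 0.2, -1.4]
grip_width: -0.002
grip_force: 0.0
```

Request:
drive_tool --commands "0 0 0 0 0 0 0;0 0 0 0 0 0 0"

```text
time_s: 2.8
eef_pos: [490.9, 231.0, 102.4]
ee_rot: [0.001, 0.029, 1.0, 0.0]
force: [0.8, 0.5, 0.5]
grip_width: 0.004
grip_force: 0.0
```

Run:
```python
from h import *
s=capture("side");t=capture("top")
b=cv2.resize(s["pixels"][170:270,240:340],None,fx=5,fy=5,interpolation=cv2.INTER_CUBIC)
a=cv2.resize(t["pixels"][150:250,220:320],(500,500),interpolation=cv2.INTER_CUBIC)
p=sense()["eef_pos"]; print(p,proj(s,p-[0,0,17]),(proj(s,p-[0,0,17])-[240,170]+.5)*5)
cv2.imwrite("pics/w1.png",b[:, :]);cv2.imwrite("pics/w1.png",np.hstack([a[:, 60:460],b[:, 60:460]]))
```

```text
[490.96114741 231.01580193 102.64616939] [295.97066613 225.87274025] [282.35333064 281.86370123]
```

View pics/w1.png

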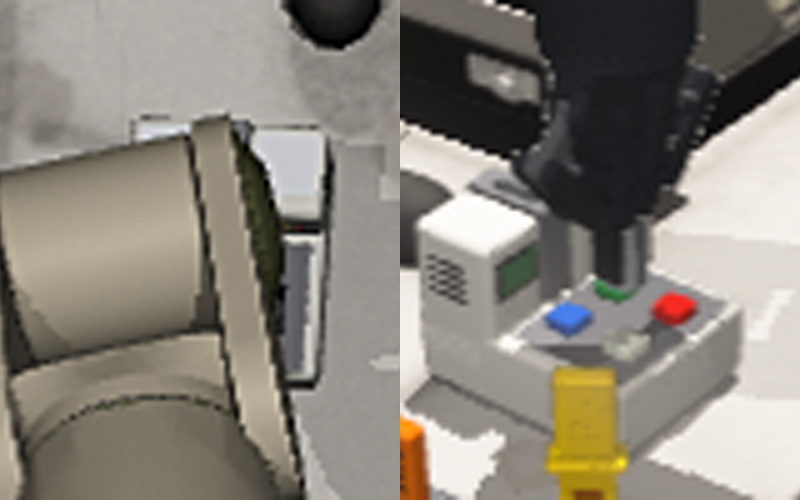

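The side view shows the shut fingertips at about (620,283) in the crop, where predicted, directly above the white key. Pressing it.

Request:
drive_tool --commands "0 -0.01 -0.1 0 0 0 0;0 0 -0.1 0 0 0 0;0 0 -0.06 0 0 0 0;0 0 -0.03 0 0 0 0;0 0 -0.03 0 0 0 0;0 0 -0.03 0 0 0 0;0 0 -0.02 0 0 0 0;0 0 0 0 0 0 0;0 0 0 0 0 0 0"

```text
time_s: 3.65
eef_pos: [489.8, 229.7, 65.7]
ee_rot: [-0.0, 0.029, 1.0, -0.0]
force: [-11.4, -3.2, 26.8]
grip_width: -0.004
grip_force: 13.0
```

Request:
drive_tool --commands "0 0 0.1 0 0 0 0;0 0 0.15 0 0 0 0;0.18 -0.01 0 0 0 0 0;0.18 -0.01 0 0 0 0 0;0 0 0 0 0 0 0;0 0 0 0 0 0 0"

```text
time_s: 4.15
eef_pos: [526.2, 227.5, 88.2]
ee_rot: [0.0, 0.029, 1.0, 0.0]
force: [-1.8, 1.0, -0.2]
grip_width: 0.0
grip_force: 0.0
```

Request:
drive_tool --commands "0.01 0 -0.08 0 0 0 0;0 0 -0.06 0 0 0 0;0 0 -0.03 0 0 0 0;0 0 -0.03 0 0 0 0;0 0 -0.025 0 0 0 0;0 0 0 0 0 0 0;0 0 0 0 0 0 0"

```text
time_s: 4.73
eef_pos: [526.5, 227.7, 66.2]
ee_rot: [-0.0, 0.029, 1.0, -0.0]
force: [-3.8, -0.3, 5.2]
grip_width: 0.002
grip_force: 2.4
```

Request:
drive_tool --commands "0 0 -0.01 0 0 0 0;0 0 0 0 0 0 0;0 0 0.1 0 0 0 0;0 0 0.16 0 0 0 0;-0.01 -0.19 0 0 0 0 0;-0.01 -0.19 0 0 0 0 0;0 0 0 0 0 0 0;0 0 0 0 0 0 0"

```text
time_s: 5.4
eef_pos: [525.2, 189.2, 91.2]
ee_rot: [0.0, 0.03, 1.0, 0.0]
force: [0.5, 0.5, 0.6]
grip_width: -0.001
grip_force: 0.0
```

Request:
drive_tool --commands "0 0 -0.08 0 0 0 0;0 0 -0.06 0 0 0 0;0 0 -0.04 0 0 0 0;0 0 -0.03 0 0 0 0;0 0 -0.03 0 0 0 0;0 0 -0.02 0 0 0 0;0 0 0 0 0 0 0;0 0 0 0 0 0 0"

```text
time_s: 6.07
eef_pos: [524.5, 190.1, 65.9]
ee_rot: [-0.0, 0.029, 1.0, 0.0]
force: [-8.4, 0.1, 13.5]
grip_width: 0.001
grip_force: 6.6
```

Request:
drive_tool --commands "0 0 0.2 0 0 0 0;0 0 0.3 0 0 0 0;0 0 0.35 0 0 0 0;0 0 0.3 0 0 0 0;-0.057 0.342 0 0 0 0.01 50;-0.057 0.342 0 0 0 0.01 50;-0.057 0.342 0 0 0 0.01 50;-0.057 0.342 0 0 0 0.01 50;-0.057 0.342 0 0 0 0.01 50;-0.057 0.342 0 0 0 0 50;0 0 0 0 0 0 50;0 0 0 0 0 0 50;0 0 0 0 0 0 50"

```text
time_s: 7.15
eef_pos: [490.8, 394.5, 179.6]
ee_rot: [-0.0, 0.009, 1.0, -0.0]
force: [-0.2, -0.0, 0.6]
grip_width: 0.499
grip_force: 0.0
```

Run:
```python
from h import *
np.set_printoptions(precision=1,suppress=True)
s=capture("side");t=capture("top");r=sense()
print(r["eef_pos"],r["grip_width"],r["ee_rot"])
a=cv2.resize(t["pixels"][165:265,150:250],(500,500),interpolation=cv2.INTER_CUBIC)
b=cv2.resize(s["pixels"][200:300,200:300],(500,500),interpolation=cv2.INTER_CUBIC)
for X in([491,394,106],[491,394,62]): print((proj(s,X)-[200,200]+.5)*5)
cv2.imwrite("pics/o1.png",np.hstack([a[:, 50:450],b[:, 50:450]]))
```

```text
[491.2 393.9 180. ] 0.4974275475500166 [ 0.  0.  1. -0.]
[255.3 265.7]
[262.7 348.3]
```

View pics/o1.png

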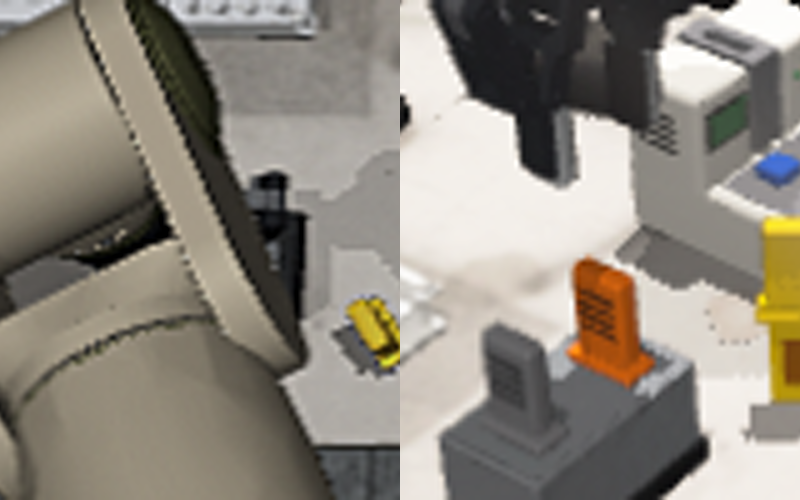

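The side view shows the orange grip top at (605,266) in the crop, as predicted, with the open fingers centred above it. Descending to grasp.

Request:
drive_tool --commands "0 0 -0.2 0 0 0 50;0 0 -0.2 0 0 0 50;0 0 -0.2 0 0 0 50;0 0 -0.15 0 0 0 50;0 0 -0.1 0 0 0 50;0 0 -0.09 0 0 0 50;0 0 0 0 0 0 50;0 0 0 0 0 0 50" --force 60

```text
time_s: 7.92
eef_pos: [491.1, 394.6, 86.4]
ee_rot: [0.0, 0.01, 1.0, 0.0]
force: [0.0, -0.7, 0.3]
grip_width: 0.501
grip_force: 0.0
```

Request:
drive_tool --commands "0 0 0 0 0 0 0;0 0 0 0 0 0 0;0 0 0 0 0 0 0;0 0 0 0 0 0 0;0 0 0 0 0 0 0;0 0 0 0 0 0 0"

```text
time_s: 8.42
eef_pos: [491.1, 395.1, 86.8]
ee_rot: [0.001, 0.009, 1.0, 0.0]
force: [-1.0, 0.0, 5.7]
grip_width: 0.133
grip_force: 59.8
```

Request:
drive_tool --commands "0 0 0.1 0 0 0 0;0 0 0.15 0 0 0 0;0 0 0.2 0 0 0 0;0 0 0.2 0 0 0 0;0 0 0.2 0 0 0 0;0 0 0.25 0 0 0 0;0 0 0.2 0 0 0 0;0.09 -0.15 0 0 0 -0.01 0;0.13 -0.3 0 0 0 -0.01 0;0.13 -0.3 0 0 0 -0.01 0;0.13 -0.3 0 0 0 -0.01 0;0.13 -0.3 0 0 0 -0.01 0;0.13 -0.3 0 0 0 0 0;0.09 -0.24 0 0 0 0 0;0 0 0 0 0 0 0;0 0 0 0 0 0 0;0 0 0 0 0 0 0"

```text
time_s: 9.83
eef_pos: [573.5, 206.4, 216.2]
ee_rot: [-0.0, 0.029, 1.0, 0.0]
force: [0.2, 1.4, -0.7]
grip_width: 0.13
grip_force: 59.0
```

Run:
```python
from h import *
np.set_printoptions(precision=1,suppress=True)
s=capture("side");r=sense(); q=np.array(r["ee_rot"])
m=R.from_quat(q[[1,2,3,0]]).as_matrix()
print(r["eef_pos"],r["grip_width"],r["grip_force"],np.degrees(np.arctan2(m[1,1],m[0,1]))-90,m[:,2])
x0,y0,k=250,120,6
b=cv2.resize(s["pixels"][y0:y0+100,x0:x0+110],None,fx=k,fy=k,interpolation=cv2.INTER_CUBIC)
cv2.imwrite("pics/i1.png",b)
e=r["eef_pos"]; Z=lambda X:(proj(s,X)-[x0,y0]+.5)*k
print("tip",Z(e-[0,0,80.6]),"shoulder bottom",Z(e-[0,0,30.6]),"slot",Z([573.8,205.5,98]))
for d in(-13,13):
  c=np.array([np.cos(-.05),np.sin(-.05),0])*d
  print("blade shoulder corner",Z(e+c-[0,0,30.6]),"tip corner",Z(e+c-[0,0,80.6]),"slot end",Z(np.array([573.8,205.5,98])+c*14/13))
```

```text
[573.3 206.8 216.2] 0.13209355847221735 59.0161657333374 -3.250824306039945 [-0.  0. -1.]
tip [147.6 447.9] shoulder bottom [142.3 338.4] slot [152.5 525.4]
blade shoulder corner [167.  347.1] tip corner [171.8 457.1] slot end [178.1 535.6]
blade shoulder corner [118.  329.8] tip corner [123.8 438.8] slot end [127.2 515.2]
```

View pics/i1.png

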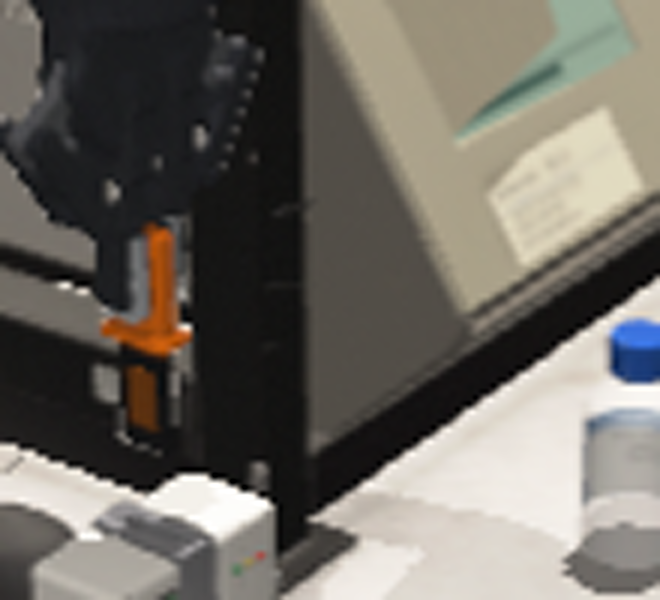

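The picture shows the orange paddle upright, with its tip corners near (118,440) and (170,455), close to prediction. The slot is near (150,525), also as predicted. I'll nudge y and lower gently, watching the force.

Request:
drive_tool --commands "0 -0.012 -0.1 0 0 0 0;0 0 -0.1 0 0 0 0;0 0 -0.1 0 0 0 0;0 0 -0.05 0 0 0 0;0 0 -0.03 0 0 0 0;0 0 -0.03 0 0 0 0;0 0 0 0 0 0 0;0 0 0 0 0 0 0"

```text
time_s: 10.55
eef_pos: [573.8, 204.8, 175.0]
ee_rot: [0.0, 0.029, 1.0, 0.0]
force: [0.2, 1.7, -2.0]
grip_width: 0.128
grip_force: 58.9
```

Request:
drive_tool --commands "0 0 -0.03 0 0 0 0;0 0 -0.03 0 0 0 0;0 0 -0.03 0 0 0 0;0 0 -0.03 0 0 0 0;0 0 0 0 0 0 0"

```text
time_s: 10.97
eef_pos: [573.6, 204.8, 162.3]
ee_rot: [-0.0, 0.029, 1.0, 0.0]
force: [0.9, 3.8, -3.3]
grip_width: 0.133
grip_force: 58.7
```

Request:
drive_tool --commands "0 0.005 -0.04 0 0 0 0;0 0 -0.05 0 0 0 0;0 0 -0.05 0 0 0 0;0 0 -0.04 0 0 0 0;0 0 -0.04 0 0 0 0;0 0 0 0 0 0 0;0 0 0 0 0 0 0"

```text
time_s: 11.55
eef_pos: [573.7, 205.0, 140.9]
ee_rot: [-0.0, 0.029, 1.0, -0.0]
force: [-0.1, -0.3, -0.5]
grip_width: 0.131
grip_force: 59.1
```

Request:
drive_tool --commands "0 0 -0.03 0 0 0 0;0 0 -0.03 0 0 0 0;0 0 -0.03 0 0 0 0;0 0 -0.02 0 0 0 0;0 0 0 0 0 0 0;0 0 0 0 0 0 0;0 0 0 0 0 0 0"

```text
time_s: 12.13
eef_pos: [573.9, 205.1, 130.3]
ee_rot: [0.0, 0.029, 1.0, -0.0]
force: [-1.1, -0.4, 5.6]
grip_width: 0.129
grip_force: 60.0
```

Request:
drive_tool --commands "0 0 -0.01 0 0 0 0;0 0 -0.01 0 0 0 0;0 0 0 0 0 0 0;0 0 0 0 0 0 0;0 0 0 0 0 0 0"

```text
time_s: 12.55
eef_pos: [574.0, 205.1, 128.9]
ee_rot: [0.001, 0.029, 1.0, -0.0]
force: [-2.6, -0.7, 9.5]
grip_width: 0.13
grip_force: 60.6
```

Request:
drive_tool --commands "0 0 -0.01 0 0 0 0;0 0 0 0 0 0 0;0 0 0 0 0 0 0;0 0 0 0 0 0 0;0 0 0 0 0 0 0;0 0 0 0 0 0 0;0 0 0 0 0 0 0;0 0 0 0 0 0 0;0 0 0 0 0 0 0;0 0 0 0 0 0 0"

```text
time_s: 13.38
eef_pos: [573.9, 205.1, 128.8]
ee_rot: [0.001, 0.029, 1.0, -0.0]
force: [-5.2, -1.9, 17.2]
grip_width: 0.132
grip_force: 61.7
```

Run:
```python
from h import *
s=capture("side")
cv2.imwrite("pics/f1.png",cv2.resize(s["pixels"][160:260,230:340],None,fx=6,fy=6,interpolation=cv2.INTER_CUBIC))
r=sense();print(r["eef_pos"],r["force"],r["grip_force"])
```

```text
[573.96249474 205.10821375 128.79727826] [-6.3910066  -1.61105123 16.88075845] 61.71141743659973
```

View pics/f1.png

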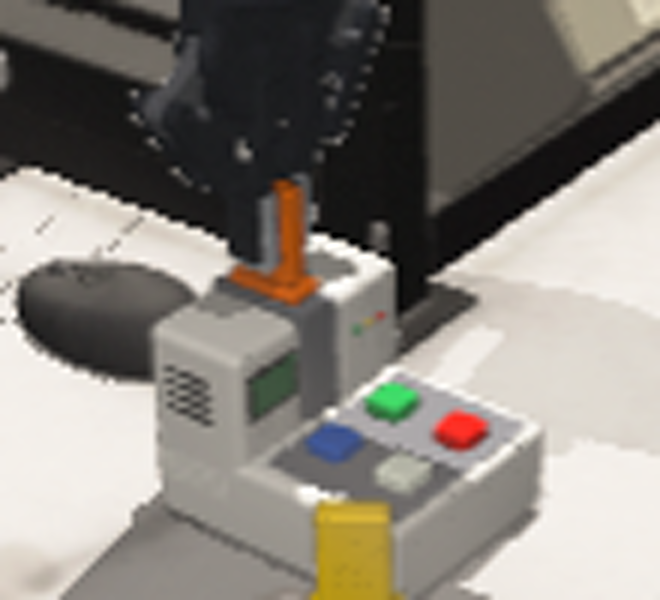

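The shoulder sits flush on the tower top at about (275,285), all four keys are up, and the force has risen to 17 N with no further travel, so the paddle is home.

```bash
python3 -c "from rig import *; print(finish_job())"
```

```text
the job is handed in; nothing more can be done
None
```

I pressed the white, blue and green keys in that order, seated the orange paddle home in the slot, and handed the job in still gripping it; no verdict came back.

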